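# Sweep loose fastener parts into the bench scoop

### The arm

A 6-joint arm with a two-finger parallel gripper is mounted at the origin on a cart in front of the work surface, level with it; the furniture and walls round the work are solid. World frame = base frame: x ahead of the robot, y to its left, z up, the work surface at z = 0. Lengths are in mm, angles in rad, forces in N, time in s.
With the tool pointing down it reaches from about 350 to 775 mm from the base axis. Payload 7.3 kg.
Tool frame: the origin (TCP) lies at the centre of the arm's flange, where the gripper is bolted on; the fingertips stand 178 mm ahead of it and the grasp point (between the pads) lies 159 mm ahead of it; z points along the fingers, y is the direction in which the jaws open and shut (so a half turn about z gives the same grasp; the last joint's range is limited). The gripper opens to 92 mm and grips with 3 to 60 N. Pads are 19 mm wide; open, the fingers measure 130 mm over their backs; the gripper's body (75 mm by 190 mm) begins 47 mm behind the grasp point.
Start: joints at [-1.445, 0.342, 1.524, -0, 1.275, -0.146], TCP at [140.964, -505.724, 404.741] pointing down, gripper open.
Joint ranges: [-2.53, 2.53], [-0.77, 2.02], [0.04, 2.7], [-1, 4.14], [0.28, 2.66], [-3.11, 3.11]. Speed limits (rad/s): [2.57, 2.57, 3.14, 3.14, 3.14, 3.14].

### API

Orientations are given as [roll, pitch, yaw] about the fixed x, y, z axes, in that order (R = Rz(yaw) Ry(pitch) Rx(roll)).
In Python, from plant import get_obs, capture, close_job gives the robot as it stands. The module is installed in compiled form; this text tells all that it offers.
- The arm moves only by the shell command python3 -m pendant 'ROWS'. ROWS is JSON, a list of rows, each a list of 3 entries, a list of its own where there are three numbers: the shift along the tool's x, y, z in m, then the turn, a rotation vector about the tool's x, y, z in rad, then the finger opening in m, from 0 to 0.0918. In form: [[[tx, ty, tz], [wx, wy, wz], fingers], ...]. A call has 1 to 10 rows; each row is the pose to reach, as a shift and turn from the pose commanded when the call began, along the tool's axes at that moment; what a row does not reach only later rows make up. A row lasts 1/12 s, in which the tool goes at most 41.7 mm and 7.16 degrees, less where a joint would pass 70% of its speed; a pose out of reach is approached as far as the arm can. A call with a gripper value outside its range is refused whole. The fingers move at their own pace and stop on an object; the grip force is fixed at half the most. Time passes only in rows, so rows that repeat a pose let the fingers close. It gives the time, the measured TCP pose, the force and the opening at its end, in the units of the state.
- get_obs(): the state, without advancing time (a new reading comes with each control period).
- capture(name): name is "scene" or "side" or "wrist"; returns a dict with "color" (420x560x3 uint8, red, green, blue), "mtx" (3x3 intrinsics, pixels), "dist" ([k1, k2, p1, p2, k3] as OpenCV has them; the pictures are not rectified), "rvec" (rotation vector, rad) and "tvec" (3), from world to camera coordinates, as OpenCV has them. Camera axes: x right, y down, z forward; pixel columns grow to the right and rows downward; lengths in mm; the calibration is good to about 2 mm. A picture is of the moment at which its call begins. There is no depth.
- close_job(): hands the job in, once; it reports no verdict.
The state is a dict: "time": time; "joint_positions": joint angles; "dq": joint speeds; "tau": joint torques, N m; "tool_pos": TCP position; "tcp_rot": TCP orientation; "contact_force": force on the tool from outside, world axes, zero at the start; "moment": the same for the moment, N m; "grip_width": finger opening in mm.
Only numpy, scipy, OpenCV 4.12 (cv2) and the standard library are available. Lean on these libraries where they do the work, as an engineer would, in place of code of your own. Each camera call takes 0.05 s, during which the arm holds its last target. There are 200 camera calls.

### The job

Sweep the three loose steel parts on the bench (hex nut, square nut, round spacer) along the surface through the open front of the aluminium scoop with your fingertips, until each lies wholly inside it. Push them steadily: do not pinch, lift or flick them. Leave the small jar, the roll of tape and the whetstone where they stand.

Things in the scene. Friction and masses are not known exactly. Their poses are not given: they have to be found in the camera images.
- scoop: low open-fronted scoop of bare aluminium sheet, fixed. Origin on the surface, z up. Its mouth faces its -y: parts go in along its +y. Inside x -100 to +100 mm, y from the lip's front edge at -70 (flush with the surface, ramping up to the 2 mm floor at y = -50) to the back wall at +60 mm. Side walls (y -50 to +63) and back wall 3 mm thick, 26 mm high. Two flat screw tabs behind, to y = +84 mm.
- scoop_mouth (a point): middle of the front edge of the scoop's lip, on the work surface; axes as the scoop's
- hex_nut_mid (a point): dark steel hex nut, 30 mm across flats, 35 mm across corners, 16 mm high, about 60 g. Loose, lying flat on the work surface. The point is the middle of the part, 8 mm above its underside; z is the axis of its hole, up.
- square_nut_mid (a point): dark steel square nut, 30 x 30 mm (sides along its x and y), 16 mm high, with a round hole, about 70 g. Loose, lying flat on the work surface. The point is the middle of the part, 8 mm above its underside; z is the axis of its hole, up.
- spacer_mid (a point): dark steel round spacer ring, outside diameter 32 mm, hole 17 mm, 16 mm high, about 60 g. Loose, lying flat on the work surface. The point is the middle of the part, 8 mm above its underside; z is the axis of its hole, up.
- hex_nut: the hex nut itself; origin at the middle of its underside
- square_nut: the square nut itself; origin at the middle of its underside
- spacer: the round spacer itself; origin at the middle of its underside
- jar_gold: bystander: small round jar with a gold lid, diameter 42 mm, 46 mm high, loose; origin at the middle of its underside. To be left alone.
- tape_masking: bystander: roll of yellow masking tape lying flat, diameter 76 mm, 18 mm high, loose; origin at the middle of its underside. To be left alone.
- whetstone: bystander: grey whetstone lying flat, 40 mm (its x) by 120 mm (its y), 22 mm high, loose; origin at the middle of its underside. To be left alone.
There are look-alikes about, which are no part of the job. Leave any green look-alike of the spacer alone.

How it is judged:
By the outcome, as a careful person would: the job done as asked, in the order asked, and still so for the second after the job is handed in, with the robot touching nothing.
It also fails if it takes over 67 s, if anything falls off the work surface, if the arm or the gripper's body presses on something with over 40 N, if the wrist force passes 120 N, or if a joint passes its speed limit or range.

## Working session

There is one attempt and no reset: what is moved stays moved. The work goes in short steps, Python scripts to look and compute and a shell command to move; the robot and the scene stay as the last step left them, time stands still between calls to the robot, and variables do not carry over. Pictures are saved under pics/ and viewed, about 8 in all and at most 12, crops included, and the job is handed in when it is done.

```bash
mkdir -p pics
cat > h.py <<'E'
import numpy as np,cv2
from plant import get_obs,capture
def ray(c,px,z):
    p=cv2.undistortPoints(np.array(px,float).reshape(-1,1,2),c["mtx"],c["dist"]).reshape(-1,2)
    R=cv2.Rodrigues(np.array(c["rvec"],float))[0];t=np.array(c["tvec"],float).ravel()
    o=-R.T@t;d=np.c_[p,np.ones(len(p))]@R
    return o+d*((z-o[2])/d[:,2])[:,None]
def save(c,n,box=None,s=1):
    im=c["color"][...,::-1]
    if box:x0,y0,x1,y1=box;im=im[y0:y1,x0:x1]
    cv2.imwrite("pics/"+n,cv2.resize(im,None,fx=s,fy=s,interpolation=cv2.INTER_CUBIC))
E
python3 - <<'E'
from h import *
import pickle
o=get_obs();print(o)
for n in("scene","side"):
    c=capture(n);pickle.dump(c,open(n+".pkl","wb"));save(c,n+"0.png",None,1.4)
    R=cv2.Rodrigues(np.array(c["rvec"],float))[0];print(n,-R.T@np.array(c["tvec"]).ravel())
E
```

```text
{'time': 0.0, 'joint_positions': array([-1.44497903e+00,  3.42738489e-01,  1.52504121e+00, -1.86994073e-05,
        1.27539349e+00, -1.45983105e-01]), 'dq': array([-1.04378424e-03, -2.31577407e-04,  1.92686112e-04,  9.12112667e-04,
       -5.73344084e-05,  2.30130386e-03]), 'tau': array([ 1.26172155e-03, -4.31232584e+01, -2.44222766e+01,  7.19306013e-02,
        5.56878909e-02, -1.11565437e-04]), 'tool_pos': array([ 140.95462787, -505.57946967,  404.02811912]), 'tcp_rot': array([-3.14002634e+00, -2.12220957e-04,  2.71805694e-01]), 'contact_force': array([ 0.37048339, -0.17378945,  0.18488043]), 'moment': array([-0.04184171, -0.0191755 ,  0.00415226]), 'grip_width': 91.40474090511418}
scene [-142.5638335  -378.49972111  527.04938488]
side [ 233.50591036 -688.6800066   319.28651192]
```

View pics/scene0.png

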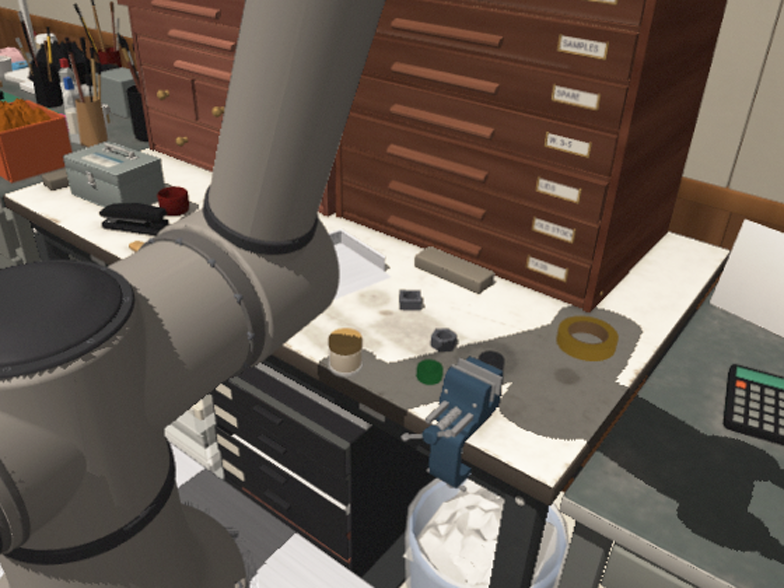

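View pics/side0.png

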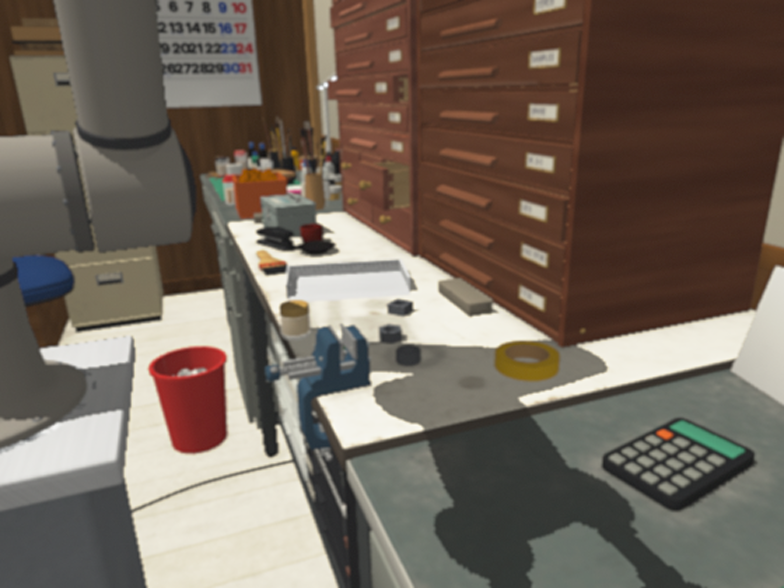

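Run:
```python
from h import *
import pickle
for n,box in(("scene",(200,150,460,330)),("side",(180,160,420,300))):
    c=pickle.load(open(n+".pkl","rb"));im=c["color"];g=im.max(2).astype(int);x0,y0,x1,y1=box
    hsv=cv2.cvtColor(im,cv2.COLOR_RGB2HSV)
    for nm,m,z in(("dark",g<75,8),("green",(hsv[...,0]>45)&(hsv[...,0]<85)&(hsv[...,1]>120),8),("yellow",(hsv[...,0]>18)&(hsv[...,0]<30)&(hsv[...,1]>170)&(g>90),9)):
        k=np.zeros(g.shape,np.uint8);k[y0:y1,x0:x1]=m[y0:y1,x0:x1]
        N,l,s,ce=cv2.connectedComponentsWithStats(k)
        for i in range(1,N):
            if s[i,4]>40:
                b=s[i];cc=[b[0]+b[2]/2,b[1]+b[3]/2]
                print(n,nm,b,ce[i].round(1),ray(c,ce[i],z)[0].round(0))
    save(c,n+"1.png",box,3)
```

```text
scene dark [200 150  29  40 728] [212.9 167.1] [569. 340.   8.]
scene dark [254 151 169  62 709] [363.  189.7] [699.  26.   8.]
scene dark [342 150  39  17 258] [363.  156.4] [842. 106.   8.]
scene dark [ 421  150   39   73 1464] [442.2 178.5] [860. -86.   8.]
scene dark [401 161  31  26 197] [417.8 174.8] [840. -36.   8.]
scene dark [ 200  178  115  152 6143] [241.  285.4] [304.  23.   8.]
scene dark [343 197   9  12  41] [347.6 202.6] [632.  24.   8.]
scene dark [286 215  15   6  72] [292.5 217.9] [514.  76.   8.]
scene dark [312 236  11   6  44] [316.5 239. ] [486.   2.   8.]
scene dark [308 241  18  11 121] [316.9 246.3] [468. -11.   8.]
scene dark [342 251  18  18 174] [352.  256.9] [481. -75.   8.]
scene dark [298 257  18  17 155] [306.1 264.5] [413. -26.   8.]
scene dark [ 411  264   49   66 1564] [443.3 306.7] [ 462. -248.    8.]
scene dark [326 276  32  54 506] [341.6 308.8] [ 360. -129.    8.]
scene green [298 257  18  17 254] [306.4 265.5] [411. -28.   8.]
scene yellow [398 227  43  31 655] [418.7 244.2] [ 589. -150.    9.]
side dark [ 402  160   18   87 1155] [412.3 205.1] [824.  49.   8.]
side dark [184 162  54  20 589] [211.1 171.4] [470. 568.   8.]
side dark [189 190  15   6  55] [196.3 192.5] [388. 360.   8.]
side dark [ 180  203   20   97 1063] [187.2 256.9] [306. -20.   8.]
side dark [272 234  15  11 114] [278.7 239.9] [477. -15.   8.]
side dark [201 241  10  15  52] [205.7 248.8] [342.   1.   8.]
side dark [217 242  47  58 999] [241.1 269. ] [ 380. -100.    8.]
side dark [283 247  17  14 221] [291.1 253.5] [476. -78.   8.]
side dark [341 282  79  18 394] [382.7 292.5] [ 547. -249.    8.]
side yellow [354 245  45  26 643] [376.4 260.1] [ 595. -160.    9.]
```

View pics/scene1.png

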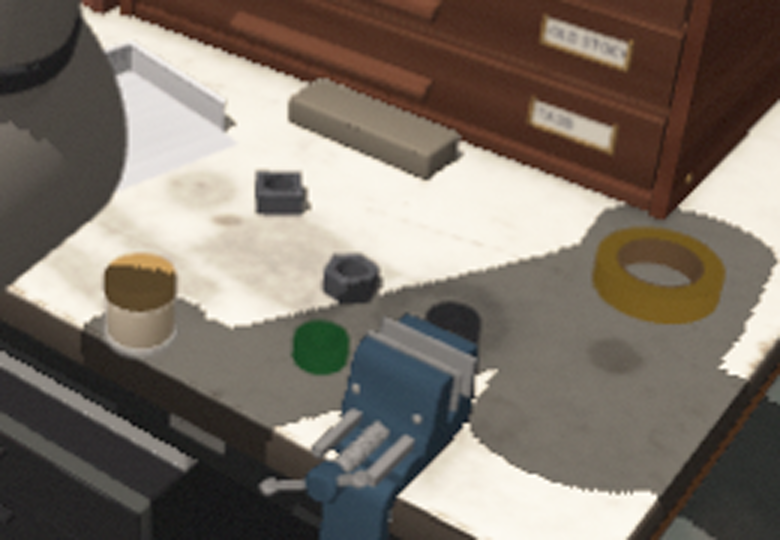

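View pics/side1.png

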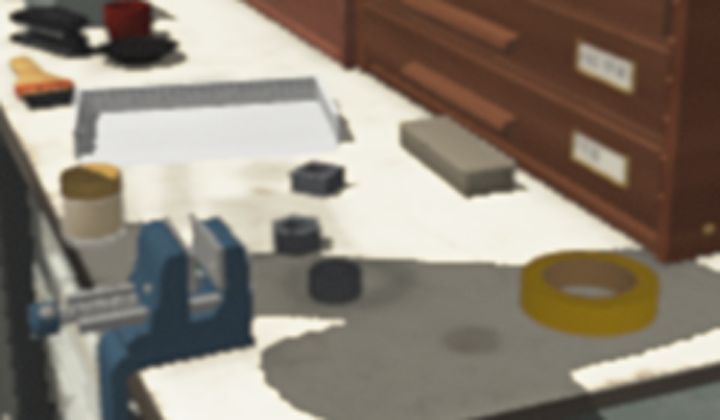

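Run:
```python
from h import *
import pickle
C={n:pickle.load(open(n+".pkl","rb")) for n in("scene","side")}
O={"scene":(200,150),"side":(180,160)}
for nm,n,p,z in[("sq","scene",(281,192),8),("sq","side",(318,179),8),("hex","scene",(352,278),8),("hex","side",(297,235),8),("spc","side",(335,280),8),("spc","scene",(455,326),8),
("green","scene",(321,347),8),("jarbase","scene",(141,338),0),("jar lid","scene",(141,270),46),("jar lid","side",(92,178),46),("jarbase","side",(93,228),0),
("tape","scene",(659,272),9),("tape","side",(590,291),9),
("whetA","scene",(290,95),22),("whetB","scene",(425,160),22),("whetC","scene",(460,135),22),("whetD","scene",(320,80),22),
("wA","side",(400,122),22),("wB","side",(470,170),22),("wC","side",(515,163),22),("wD","side",(443,115),22),
("scoop wallend top","scene",(225,103),26),("scoop corner top","scene",(130,45),26),("lip corner","scene",(235,140),0),
("BL top","side",(80,92),26),("BR top","side",(317,79),26),("FR wallbot","side",(338,140),0),("FL wallbot","side",(78,155),0),("lipL","side",(90,162),0),("lipR","side",(338,150),0),
("vise jaw top","side",(205,225),80),("vise right bottom","side",(250,345),0),("vise","scene",(475,350),60),("viseL top","scene",(375,345),80),("vise R top","side",(240,225),80)]:
    q=(np.array(p)+.5)/3+O[n]-.5
    print(nm,n,ray(C[n],q,z)[0].round(0))
```

```text
sq scene [528.  84.   8.]
sq side [528.  81.   8.]
hex scene [478.  -5.   8.]
hex side [480.  -6.   8.]
spc side [477. -77.   8.]
spc scene [477. -77.   8.]
green scene [412. -28.   8.]
jarbase scene [362.  61.   0.]
jar lid scene [364.  62.  46.]
jar lid side [363.  47.  46.]
jarbase side [367.  77.   0.]
tape scene [ 601. -146.    9.]
tape side [ 602. -149.    9.]
whetA scene [616. 141.  22.]
whetB scene [602.  22.  22.]
whetC scene [645.  21.  22.]
whetD scene [648. 138.  22.]
wA side [617. 136.  22.]
wB side [616.  21.  22.]
wC side [650.  20.  22.]
wD side [654. 138.  22.]
scoop wallend top scene [572. 165.  26.]
scoop corner top scene [596. 273.  26.]
lip corner scene [572. 155.   0.]
BL top side [406. 307.  26.]
BR top side [597. 260.  26.]
FR wallbot side [582. 176.   0.]
FL wallbot side [386. 226.   0.]
lipL side [391. 206.   0.]
lipR side [573. 154.   0.]
vise jaw top side [ 385. -134.   80.]
vise right bottom side [ 411. -118.    0.]
vise scene [ 404. -125.   60.]
viseL top scene [353. -96.  80.]
vise R top side [ 401. -141.   80.]
```

Run:
```python
from h import *
import pickle
C={n:pickle.load(open(n+".pkl","rb")) for n in("scene","side")}
O={"scene":(200,150),"side":(180,160)}
for z in(30,40,50,60,70,80):
  print(z,[ray(C[n],(np.array(p)+.5)/3+O[n]-.5,z)[0][:2].round(0) for n,p in(("scene",(477,358)),("side",(243,223)),("scene",(385,320)),("side",(195,217)))])
```

```text
30 [array([ 434., -113.]), array([439., -24.]), array([430., -57.]), array([415.,  -3.])]
40 [array([ 422., -118.]), array([432., -47.]), array([419., -63.]), array([409., -27.])]
50 [array([ 411., -123.]), array([425., -70.]), array([407., -70.]), array([403., -51.])]
60 [array([ 399., -129.]), array([418., -93.]), array([396., -76.]), array([396., -74.])]
70 [array([ 387., -134.]), array([ 411., -116.]), array([384., -83.]), array([390., -98.])]
80 [array([ 376., -140.]), array([ 404., -139.]), array([373., -89.]), array([ 384., -122.])]
```

```bash
cat >> h.py <<'E'
def go(x,y,z,yaw):
    o=get_obs();p=o["tool_pos"];a=o["tcp_rot"]
    from scipy.spatial.transform import Rotation as Ro
    R=Ro.from_euler("xyz",a);G=Ro.from_euler("xyz",[np.pi,0,yaw])
    print("t",o["time"],"pos",p.round(1),"rot",a.round(3),"F",o["contact_force"].round(1),"grip",round(o["grip_width"],1))
    print("shift m",((R.inv().apply(np.array([x,y,z])-p))/1000).round(4),"turn",((R.inv()*G).as_rotvec()).round(3))
E
python3 -c "
from h import *
go(479,-42,310,np.pi/2)"
```

```text
t 0.1 pos [ 141.  -505.6  404.1] rot [-3.14  -0.     0.272] F [ 0.8  0.5 -0.2] grip 91.8
shift m [ 0.4501 -0.3557  0.0947] turn [-1.000e-03 -1.000e-03 -1.299e+00]
```

```bash
python3 -m pendant '[[[0.225,-0.178,0.04],[0,0,-0.65],0.014],[[0.225,-0.178,0.04],[0,0,-0.65],0.014],[[0.225,-0.178,0.04],[0,0,-0.65],0.014],[[0.225,-0.178,0.04],[0,0,-0.65],0.014],[[0.225,-0.178,0.04],[0,0,-0.65],0.014],[[0.225,-0.178,0.04],[0,0,-0.65],0.014],[[0.225,-0.178,0.04],[0,0,-0.65],0.014],[[0.225,-0.178,0.04],[0,0,-0.65],0.014],[[0.225,-0.178,0.04],[0,0,-0.65],0.014],[[0.225,-0.178,0.04],[0,0,-0.65],0.014]]'
python3 -c "
from h import *
go(479,-42,310,np.pi/2)"
```

```text
time: 0.93
tool_pos: [310.0, -274.0, 364.7]
tcp_rot: [3.141, 0.0, 0.923]
contact_force: [-0.4, -0.4, 0.1]
grip_width: 29.8
t 0.9333 pos [ 310.  -274.   364.7] rot [3.141 0.    0.923] F [-0.4 -0.4  0.1] grip 29.8
shift m [ 0.287  -0.0053  0.0546] turn [-0.     0.001 -0.648]
```

```bash
python3 -m pendant '[[[0.287,-0.005,0.054],[0,0,-0.648],0.014],[[0.287,-0.005,0.054],[0,0,-0.648],0.014],[[0.287,-0.005,0.054],[0,0,-0.648],0.014],[[0.287,-0.005,0.054],[0,0,-0.648],0.014],[[0.287,-0.005,0.054],[0,0,-0.648],0.014],[[0.287,-0.005,0.054],[0,0,-0.648],0.014],[[0.287,-0.005,0.054],[0,0,-0.648],0.014],[[0.287,-0.005,0.054],[0,0,-0.648],0.014],[[0.287,-0.005,0.054],[0,0,-0.648],0.014],[[0.287,-0.005,0.054],[0,0,-0.648],0.014]]'
python3 - <<'E'
from h import *
import pickle
go(479,-42,310,np.pi/2)
w=capture("wrist");s=capture("side");pickle.dump((w,s),open("b.pkl","wb"))
a=w["color"];cv2.imwrite("pics/w1.png",cv2.resize(a[...,::-1],None,fx=1.4,fy=1.4))
R=cv2.Rodrigues(np.array(w["rvec"],float))[0];print(-R.T@np.array(w["tvec"]).ravel(),R[2])
E
```

```text
time: 1.77
tool_pos: [479.3, -43.5, 310.5]
tcp_rot: [-3.141, 0.0, 1.569]
contact_force: [0.9, -0.1, 0.9]
grip_width: 14.4
t 1.7667 pos [479.3 -43.5 310.5] rot [-3.141  0.     1.569] F [ 0.9 -0.1  0.9] grip 14.4
shift m [ 0.0015 -0.0004  0.0005] turn [-0.001  0.    -0.002]
[480.21329353  41.1040725  290.3784057 ] [-0.0025183  -0.30720849 -0.9516389 ]
```

View pics/w1.png

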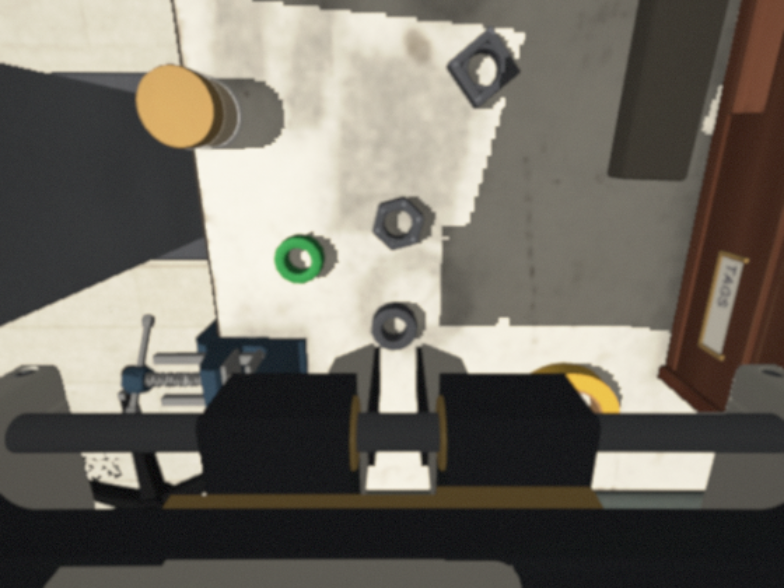

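Run:
```python
from h import *
import pickle
w,s=pickle.load(open("b.pkl","rb"))
for n,p,z in(("sq",(482,69),16),("hex",(399,222),16),("spc",(395,325),16),("green",(299,258),16),("jar",(179,106),46),("visecorner",(307,340),60),("vc",(307,340),75),("benchedge",(200,210),0),("whet",(610,178),22)):
    print(n,ray(w,(np.array(p)+.5)/1.4-.5,z)[0].round(0))
save(s,"side2.png",(180,160,420,300),3)
```

```text
sq [528.  85.  16.]
hex [480.  -2.  16.]
spc [478. -72.  16.]
green [416. -25.  16.]
jar [367.  63.  46.]
visecorner [427. -63.  60.]
vc [431. -56.  75.]
benchedge [349.   4.   0.]
whet [606.  25.  22.]
```

View pics/side2.png

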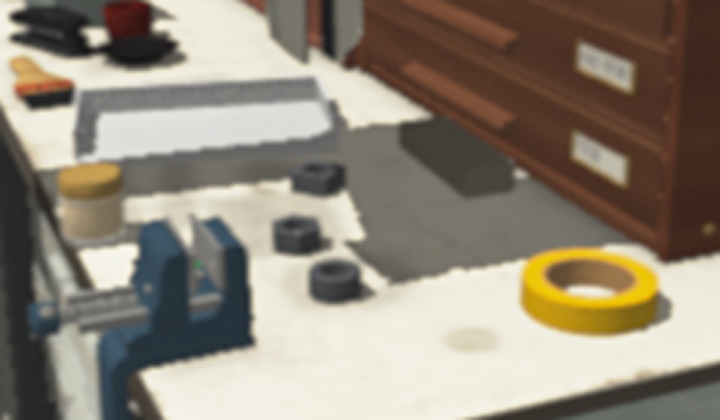

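```bash
python3 -m pendant '[[[0,0,0.03],[0,0,0],0.014],[[0,0,0.06],[0,0,0],0.014],[[0,0,0.09],[0,0,0],0.014],[[0,0,0.115],[0,0,0],0.014],[[0,0,0.126],[0,0,0],0.014],[[0,0,0.126],[0,0,0],0.014]]' && python3 -m pendant '[[[0.006,0,0],[0,0,0],0.014],[[0.012,0,0],[0,0,0],0.014],[[0.018,0,0],[0,0,0],0.014],[[0.025,0,0],[0,0,0],0.014],[[0.032,0,0],[0,0,0],0.014],[[0.039,0,0],[0,0,0],0.014],[[0.046,0,0],[0,0,0],0.014],[[0.053,0,0],[0,0,0],0.014],[[0.060,0,0],[0,0,0],0.014],[[0.067,0,0],[0,0,0],0.014]]'
python3 - <<'E'
from h import *
import pickle
go(479,60,184,np.pi/2)
w=capture("wrist");pickle.dump(w,open("w2.pkl","wb"));save(w,"w2.png",None,1.4)
E
```

```text
time: 2.37
tool_pos: [478.2, -43.7, 182.8]
tcp_rot: [-3.137, -0.001, 1.567]
contact_force: [-0.2, -0.3, 1.1]
grip_width: 13.9
time: 3.2
tool_pos: [479.4, 25.6, 184.7]
tcp_rot: [-3.142, 0.0, 1.57]
contact_force: [-0.2, -0.8, 0.2]
grip_width: 14.2
t 3.2 pos [479.4  25.6 184.7] rot [-3.142  0.     1.57 ] F [-0.2 -0.8  0.2] grip 14.2
shift m [ 0.0344 -0.0005  0.0007] turn [-0.     0.    -0.001]
```

View pics/w2.png

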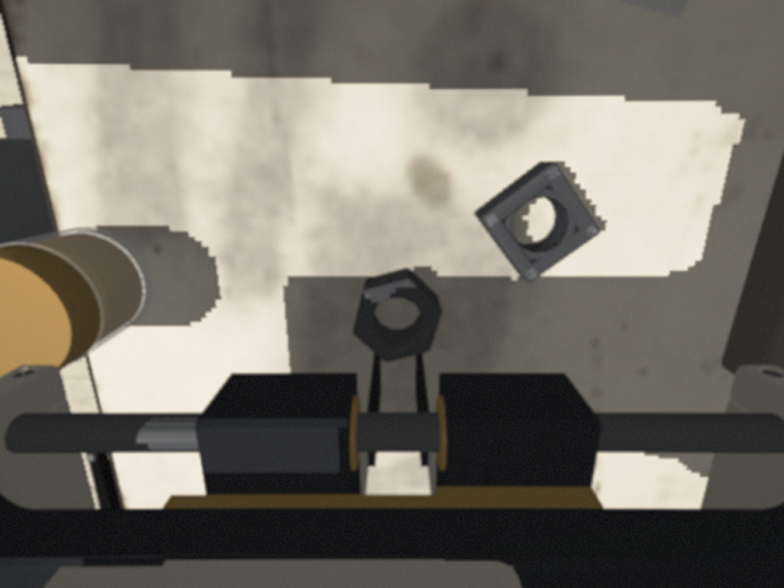

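```bash
python3 -m pendant '[[[0.006,-0.001,0],[0,0,-0.025],0.014],[[0.012,-0.002,0],[0,0,-0.05],0.014],[[0.018,-0.004,0],[0,0,-0.075],0.014],[[0.025,-0.006,0],[0,0,-0.1],0.014],[[0.032,-0.008,0],[0,0,-0.125],0.014],[[0.039,-0.01,0],[0,0,-0.15],0.014],[[0.046,-0.012,0],[0,0,-0.175],0.014],[[0.053,-0.014,0],[0,0,-0.2],0.014],[[0.060,-0.016,0],[0,0,-0.22],0.014],[[0.067,-0.018,0],[0,0,-0.24],0.014]]'
python3 - <<'E'
from h import *
import pickle
go(430,226,184,np.pi/2+.24)
w=capture("wrist");pickle.dump(w,open("w3.pkl","wb"));save(w,"w3.png",None,1.4)
E
```

```text
time: 4.08
tool_pos: [461.3, 92.5, 184.7]
tcp_rot: [-3.142, 0.0, 1.812]
contact_force: [-0.1, -0.3, -0.2]
grip_width: 14.3
t 4.0833 pos [461.3  92.5 184.7] rot [-3.142  0.     1.812] F [-0.1 -0.3 -0.2] grip 14.3
shift m [0.1371 0.0015 0.0007] turn [-0.     0.     0.001]
```

View pics/w3.png

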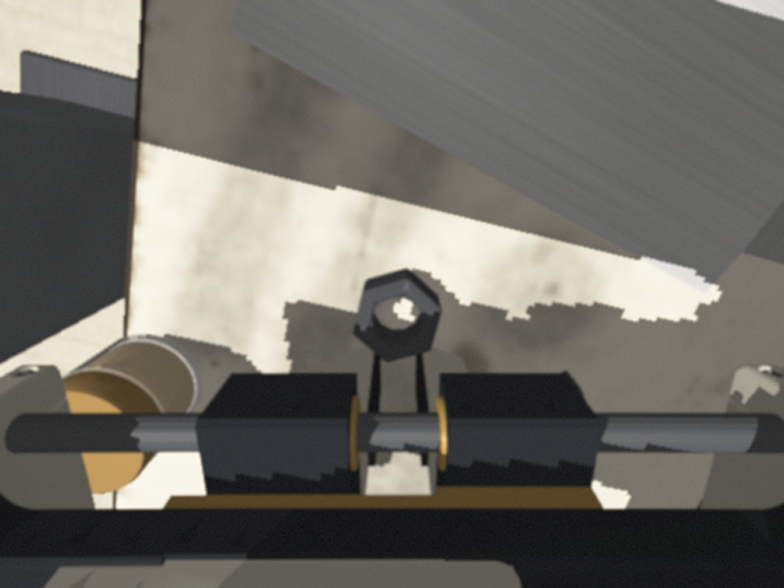

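Run:
```python
from h import *
import pickle
w=pickle.load(open("w3.pkl","rb"))
q=lambda p,z:ray(w,(np.array(p)+.5)/1.4-.5,z)[0]
a=q((236,34),0);b=q((712,290),0);print(a,b,np.linalg.norm(b-a),q((397,311),16))
d=(b-a)/np.linalg.norm(b-a);yaw=np.arctan2(d[1],d[0]);n=np.array([-d[1],d[0],0]);O=(a+b)/2+70*n;print(yaw,O)
```

```text
[381.01731407 197.57872441   0.        ] [574.76214009 153.09940318   0.        ] 198.7849783707913 [454.86802678 120.75405557  16.        ]
-0.22566643323829003 [493.55264342 243.56422815   0.        ]
```

```bash
python3 -m pendant '[[[0.007,0,0],[0,0,0.02],0.014],[[0.014,0.001,0],[0,0,0.04],0.014],[[0.021,0.002,0],[0,0,0.06],0.014],[[0.028,0.003,0],[0,0,0.08],0.014],[[0.036,0.004,0],[0,0,0.1],0.014],[[0.044,0.005,0],[0,0,0.12],0.014],[[0.052,0.006,0],[0,0,0.14],0.014],[[0.060,0.007,0],[0,0,0.16],0.014],[[0.068,0.008,0],[0,0,0.16],0.014],[[0.076,0.0095,0],[0,0,0.16],0.014]]' && python3 -c "
from h import *
go(445,244,184.5,1.65)"
```

```text
time: 4.97
tool_pos: [452.6, 168.5, 184.7]
tcp_rot: [-3.141, 0.0, 1.651]
contact_force: [-0.3, -1.4, 0.4]
grip_width: 14.0
t 4.9667 pos [452.6 168.5 184.7] rot [-3.141  0.     1.651] F [-0.3 -1.4  0.4] grip 14.0
shift m [ 0.0759 -0.0016  0.0002] turn [-0.     0.     0.001]
```

```bash
python3 -m pendant '[[[0.008,0,0],[0,0,0],0.014],[[0.016,0,0],[0,0,0],0.014],[[0.024,0,0],[0,0,0],0.014],[[0.032,0,0],[0,0,0],0.014],[[0.040,0,0],[0,0,0],0.014],[[0.048,0,0],[0,0,0],0.014],[[0.056,-0.001,0],[0,0,0],0.014],[[0.064,-0.001,0],[0,0,0],0.014],[[0.072,-0.001,0],[0,0,0],0.014],[[0.076,-0.001,0],[0,0,0],0.014]]' && python3 -m pendant '[[[-0.005,0,0],[0,0,0],0.014],[[-0.015,0,0],[0,0,0],0.014],[[-0.03,0,-0.02],[0,0,0],0.014],[[-0.06,0,-0.06],[0,0,0],0.014],[[-0.09,0,-0.09],[0,0,0],0.014],[[-0.09,0,-0.09],[0,0,0],0.014]]'
python3 - <<'E'
from h import *
import pickle
go(528,40,275,np.pi/2)
w=capture("wrist");pickle.dump(w,open("w4.pkl","wb"));save(w,"w4.png",None,1.4)
E
```

```text
time: 5.8
tool_pos: [445.6, 244.7, 184.6]
tcp_rot: [3.142, -0.0, 1.65]
contact_force: [-0.5, -0.4, -0.3]
grip_width: 13.4
time: 6.3
tool_pos: [454.0, 150.5, 278.5]
tcp_rot: [3.136, 0.001, 1.647]
contact_force: [0.8, 0.4, 0.3]
grip_width: 14.5
t 6.3 pos [454.  150.5 278.5] rot [3.136e+00 1.000e-03 1.647e+00] F [0.8 0.4 0.3] grip 14.5
shift m [-0.1158  0.0653  0.004 ] turn [0.006 0.    0.077]
```

View pics/w4.png

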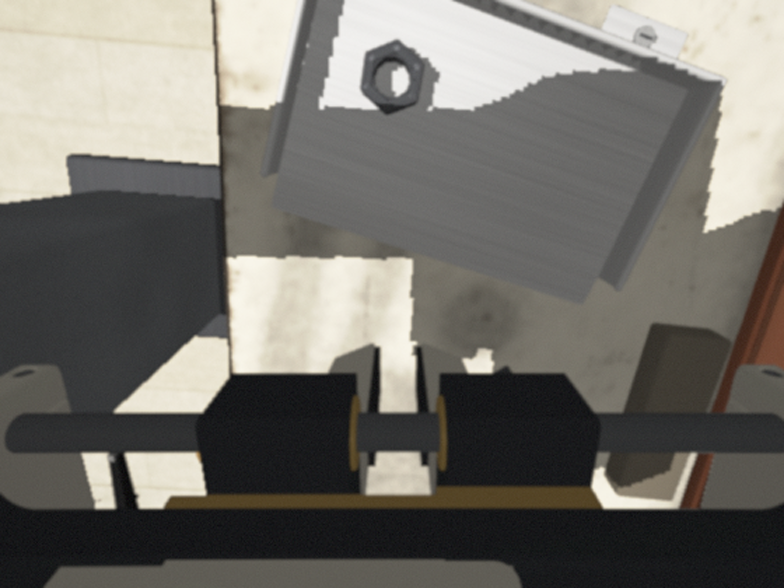

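```bash
python3 -m pendant '[[[-0.04,0.022,0],[0,0,0.03],0.014],[[-0.08,0.045,0],[0,0,0.077],0.014],[[-0.117,0.066,0],[0,0,0.077],0.014],[[-0.118,0.066,0],[0,0,0.077],0.014],[[-0.118,0.066,0],[0,0,0.077],0.014]]'
python3 - <<'E'
from h import *
import pickle
go(528,38,184.5,np.pi/2)
w=capture("wrist");pickle.dump(w,open("w5.pkl","wb"))
m=w["color"].max(2)<75
k=m.astype(np.uint8);k[260:]=0
N,l,s,ce=cv2.connectedComponentsWithStats(k)
for i in range(1,N):
    if s[i,4]>300:
        print(s[i],ray(w,ce[i],16)[0].round(0),ray(w,[s[i,0]+s[i,2]/2,s[i,1]+s[i,3]/2],12)[0].round(0))
E
```

```text
time: 6.77
tool_pos: [529.0, 38.9, 273.3]
tcp_rot: [-3.141, 0.0, 1.569]
contact_force: [-0.8, 0.6, 0.4]
grip_width: 14.2
t 6.7667 pos [529.   38.9 273.3] rot [-3.141  0.     1.569] F [-0.8  0.6  0.4] grip 14.2
shift m [-0.0009 -0.0009  0.0888] turn [-0.001  0.    -0.002]
[ 448    0   52  260 1208] [668. 104.  16.] [672. 107.  12.]
[ 456    0  104  260 9102] [699. 101.  16.] [697. 106.  12.]
[ 510   56   50  204 2020] [730.  48.  16.] [722.  85.  12.]
[ 382   77   86  160 9542] [634.  89.  16.] [638.  87.  12.]
[   0  109   78  151 6573] [329.  71.  16.] [335.  66.  12.]
```

```bash
python3 -m pendant '[[[0,-0.001,0.03],[0,0,0],0.014],[[-0.001,-0.001,0.06],[0,0,0],0.014],[[-0.001,-0.001,0.08],[0,0,0],0.014],[[-0.001,-0.001,0.0885],[0,0,0],0.014],[[-0.001,-0.001,0.0885],[0,0,0],0.014]]' && python3 -m pendant '[[[0.006,0,0],[0,0,0],0.014],[[0.012,0,0],[0,0,0],0.014],[[0.018,0,0],[0,0,0],0.014],[[0.024,0,0],[0,0,0],0.014],[[0.030,0.001,0],[0,0,0.01],0.014],[[0.036,0.001,0],[0,0,0.02],0.014],[[0.042,0.002,0],[0,0,0.04],0.014],[[0.048,0.002,0],[0,0,0.06],0.014],[[0.054,0.003,0],[0,0,0.08],0.014],[[0.061,0.004,0],[0,0,0.1],0.014]]'
python3 - <<'E'
from h import *
import pickle
go(543.5,221,184.5,1.47)
w=capture("wrist");pickle.dump(w,open("w6.pkl","wb"));save(w,"w6.png",None,1)
E
```

```text
time: 7.23
tool_pos: [525.4, 41.7, 184.0]
tcp_rot: [-3.136, -0.001, 1.574]
contact_force: [-0.2, -0.5, 0.5]
grip_width: 14.1
time: 8.07
tool_pos: [530.9, 102.0, 186.5]
tcp_rot: [3.141, 0.0, 1.471]
contact_force: [0.6, -1.0, 1.0]
grip_width: 13.8
t 8.0667 pos [530.9 102.  186.5] rot [3.141 0.    1.471] F [ 0.6 -1.   1. ] grip 13.8
shift m [0.1197 0.0007 0.002 ] turn [0.    0.    0.001]
```

View pics/w6.png

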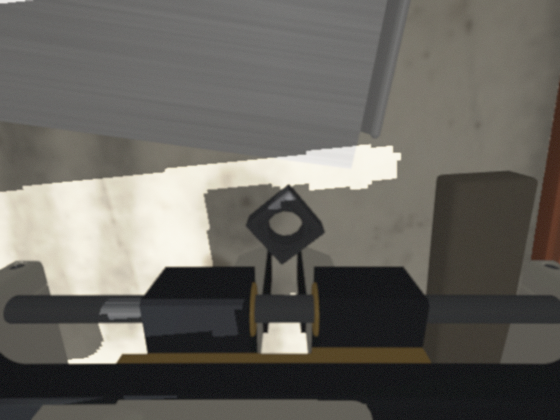

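```bash
python3 -m pendant '[[[0.008,0,0],[0,0,0],0.014],[[0.016,0,0],[0,0,0.001],0.014],[[0.024,0,0.001],[0,0,0],0.014],[[0.032,0,0.001],[0,0,0],0.014],[[0.040,0,0.001],[0,0,0],0.014],[[0.048,0,0.001],[0,0,0],0.014],[[0.056,0,0.001],[0,0,0],0.014],[[0.064,0,0.001],[0,0,0],0.014],[[0.072,0,0.001],[0,0,0],0.014],[[0.080,0,0.001],[0,0,0],0.014]]' && python3 -m pendant '[[[0.008,0,0],[0,0,0],0.014],[[0.016,0,0],[0,0,0],0.014],[[0.024,0,0],[0,0,0],0.014],[[0.032,0,0],[0,0,0],0.014],[[0.037,0,0],[0,0,0],0.014],[[0.040,0,0],[0,0,0],0.014]]' &&  python3 -m pendant '[[[-0.005,0,0],[0,0,0],0.014],[[-0.015,0,0],[0,0,0],0.014],[[-0.03,0,-0.02],[0,0,0],0.014],[[-0.06,0,-0.06],[0,0,0],0.014],[[-0.09,0,-0.09],[0,0,0],0.014],[[-0.09,0,-0.09],[0,0,0],0.014]]'
python3 - <<'E'
from h import *
import pickle
go(477,-115,275,np.pi/2)
w=capture("wrist");pickle.dump(w,open("w7.pkl","wb"));save(w,"w7.png",None,1)
E
```

```text
time: 8.95
tool_pos: [538.8, 181.9, 185.2]
tcp_rot: [3.142, 0.0, 1.473]
contact_force: [0.5, -1.9, 3.0]
grip_width: 13.9
time: 9.45
tool_pos: [542.6, 221.7, 185.1]
tcp_rot: [3.142, -0.0, 1.473]
contact_force: [-0.5, -2.2, 2.1]
grip_width: 13.9
time: 9.95
tool_pos: [534.4, 127.6, 279.4]
tcp_rot: [3.136, -0.0, 1.47]
contact_force: [1.3, 0.1, 1.1]
grip_width: 13.9
t 9.95 pos [534.4 127.6 279.4] rot [ 3.136 -0.     1.47 ] F [1.3 0.1 1.1] grip 13.9
shift m [-0.2471 -0.0328  0.0041] turn [ 0.006  0.    -0.101]
```

View pics/w7.png

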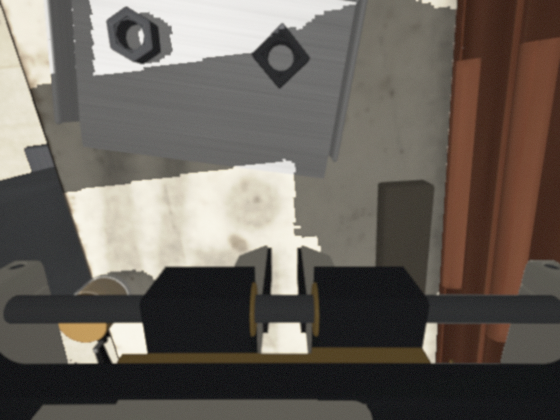

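```bash
python3 -m pendant '[[[-0.04,-0.006,0],[0,0,-0.02],0.014],[[-0.08,-0.012,0],[0,0,-0.04],0.014],[[-0.12,-0.018,0],[0,0,-0.06],0.014],[[-0.16,-0.024,0],[0,0,-0.08],0.014],[[-0.2,-0.029,0],[0,0,-0.1],0.014],[[-0.235,-0.032,0],[0,0,-0.1],0.014],[[-0.245,-0.033,0],[0,0,-0.1],0.014],[[-0.245,-0.033,0],[0,0,-0.1],0.014]]'
python3 - <<'E'
from h import *
go(477,-113,184.5,np.pi/2)
w=capture("wrist");s=capture("side");save(w,"w8.png",None,1)
q=ray(w,[[0,0]],16)
im=cv2.medianBlur(cv2.cvtColor(w["color"],cv2.COLOR_RGB2GRAY),5)
R=cv2.Rodrigues(np.array(w["rvec"],float))[0]
print([cv2.projectPoints(np.array([p],float),w["rvec"],w["tvec"],w["mtx"],w["dist"])[0].ravel().round() for p in((477,-75,16),(414,-27,16))])
E
```

```text
time: 10.67
tool_pos: [476.3, -111.4, 274.2]
tcp_rot: [-3.14, -0.0, 1.568]
contact_force: [0.2, 0.9, 0.8]
grip_width: 14.0
t 10.6667 pos [ 476.3 -111.4  274.2] rot [-3.14  -0.     1.568] F [0.2 0.9 0.8] grip 14.0
shift m [-0.0016  0.0008  0.0897] turn [-0.001 -0.    -0.002]
[array([285., 173.]), array([198., 108.])]
```

View pics/w8.png

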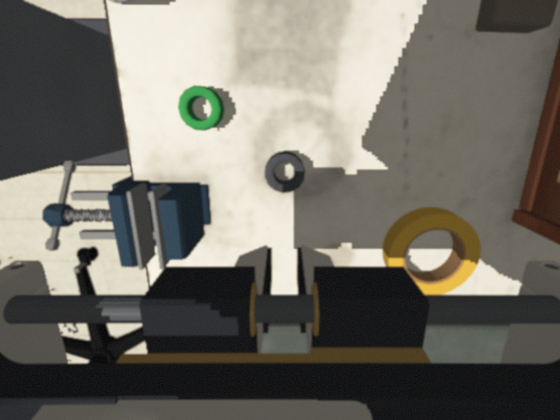

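```bash
python3 -m pendant '[[[0,0.001,0.03],[0,0,0],0.014],[[-0.001,0.001,0.06],[0,0,0],0.014],[[-0.001,0.001,0.08],[0,0,0],0.014],[[-0.001,0.001,0.087],[0,0,0],0.014],[[-0.001,0.001,0.087],[0,0,0],0.014]]' && python3 -m pendant '[[[0.006,0,0],[0,0,0],0.014],[[0.012,0,0],[0,0,0],0.014],[[0.018,0,0],[0,0,0],0.014],[[0.024,0,0],[0,0,0],0.014],[[0.030,0,0],[0,0,0],0.014],[[0.037,0,0],[0,0,0],0.014],[[0.044,0,0],[0,0,0],0.014],[[0.051,0,0],[0,0,0],0.014],[[0.058,0,0],[0,0,0],0.014],[[0.065,0,0],[0,0,0],0.014]]' && python3 -m pendant '[[[0.008,0,0],[0,0,0],0.014],[[0.016,0,0],[0,0,0],0.014],[[0.024,0,0],[0,0,0],0.014],[[0.032,0.001,0],[0,0,0],0.014],[[0.040,0.001,0],[0,0,0],0.014],[[0.048,0.001,0],[0,0,0],0.014],[[0.056,0.002,0],[0,0,0],0.014],[[0.064,0.002,0],[0,0,0],0.014],[[0.072,0.002,0],[0,0,0],0.014],[[0.080,0.002,0],[0,0,0],0.014]]'
python3 - <<'E'
from h import *
go(485,220,186,np.pi/2)
w=capture("wrist");save(w,"w9.png",None,1)
E
```

```text
time: 11.18
tool_pos: [477.7, -108.6, 186.5]
tcp_rot: [-3.138, -0.002, 1.575]
contact_force: [-0.2, 0.9, 0.6]
grip_width: 13.8
time: 12.02
tool_pos: [477.8, -44.6, 188.2]
tcp_rot: [3.142, 0.0, 1.573]
contact_force: [-0.5, -0.5, 0.8]
grip_width: 13.6
time: 12.85
tool_pos: [479.7, 35.5, 188.2]
tcp_rot: [-3.142, 0.0, 1.573]
contact_force: [0.7, -0.8, -0.1]
grip_width: 14.1
t 12.85 pos [479.7  35.5 188.2] rot [-3.142  0.     1.573] F [ 0.7 -0.8 -0.1] grip 14.1
shift m [0.1845 0.0057 0.0021] turn [-0.     0.     0.002]
```

```bash
cat > ck.py <<'E'
from h import *
def blobs(w,box,th=95,z=16):
    g=cv2.cvtColor(w["color"],cv2.COLOR_RGB2GRAY);k=np.zeros_like(g);x0,y0,x1,y1=box
    k[y0:y1,x0:x1]=g[y0:y1,x0:x1]<th
    k=cv2.morphologyEx(k,cv2.MORPH_OPEN,np.ones((3,3),np.uint8))
    for c in cv2.findContours(k,cv2.RETR_EXTERNAL,cv2.CHAIN_APPROX_SIMPLE)[0]:
        if cv2.contourArea(c)>150:
            (x,y),r=cv2.minEnclosingCircle(c);P=ray(w,[[x,y]],z)[0]
            d=P[:2]-[493,242];a=-.225;u=[d@[np.cos(a),np.sin(a)],d@[-np.sin(a),np.cos(a)]]
            print("px",(round(x),round(y),round(r)),"area",cv2.contourArea(c),"world",P.round(0),"local",np.round(u))
E
python3 -c "
from ck import *
w=capture('wrist')
for t in (60,75,95): print(t); blobs(w,(215,150,350,262),t)"
python3 -m pendant '[[[0.008,0,0],[0,0,0],0.014],[[0.016,0,0],[0,0,0],0.014],[[0.024,0,0.001],[0,0,0],0.014],[[0.032,0.001,0.002],[0,0,0],0.014],[[0.040,0.001,0.002],[0,0,0],0.014],[[0.048,0.001,0.002],[0,0,0],0.014],[[0.056,0.002,0.002],[0,0,0],0.014],[[0.064,0.002,0.002],[0,0,0],0.014],[[0.072,0.002,0.002],[0,0,0],0.014],[[0.080,0.002,0.002],[0,0,0],0.014]]'
python3 -c "
from ck import *
go(485,220,186,np.pi/2)
w=capture('wrist')
for t in (60,75): print(t); blobs(w,(100,0,450,262),t)"
```

```text
60
px (284, 228, 38) area 2893.0 world [480.  61.  16.] local [  28. -179.]
75
px (284, 228, 38) area 3117.5 world [480.  61.  16.] local [  27. -179.]
95
px (282, 230, 74) area 8572.5 world [479.  60.  16.] local [  27. -180.]
time: 13.78
tool_pos: [481.5, 115.6, 186.2]
tcp_rot: [-3.142, 0.0, 1.573]
contact_force: [-0.1, -0.9, -0.4]
grip_width: 14.2
t 13.7833 pos [481.5 115.6 186.2] rot [-3.142  0.     1.573] F [-0.1 -0.9 -0.4] grip 14.2
shift m [0.1044 0.0037 0.0002] turn [-0.     0.     0.002]
60
px (284, 229, 36) area 1851.0 world [482. 140.  16.] local [  12. -102.]
px (418, 15, 34) area 1700.0 world [538. 237.  16.] local [45.  5.]
75
px (284, 229, 36) area 2900.5 world [482. 140.  16.] local [  12. -102.]
px (417, 15, 35) area 1785.0 world [538. 237.  16.] local [45.  5.]
```

```bash
python3 -m pendant '[[[0.008,0,0],[0,0,0],0.014],[[0.016,0,0],[0,0,0],0.014],[[0.024,0,0],[0,0,0],0.014],[[0.032,0.001,0],[0,0,0],0.014],[[0.040,0.001,0],[0,0,0],0.014],[[0.048,0.001,0],[0,0,0],0.014],[[0.056,0.001,0],[0,0,0],0.014],[[0.064,0.001,0],[0,0,0],0.014],[[0.072,0.002,0],[0,0,0],0.014],[[0.080,0.002,0],[0,0,0],0.014]]' && python3 -m pendant '[[[0.008,0,0],[0,0,0],0.014],[[0.014,0,0],[0,0,0],0.014],[[0.019,0,0],[0,0,0],0.014],[[0.022,0,0],[0,0,0],0.014]]' && python3 -m pendant '[[[-0.005,0,0],[0,0,0],0.014],[[-0.015,0,0],[0,0,0],0.014],[[-0.03,0,-0.02],[0,0,0],0.014],[[-0.06,0,-0.06],[0,0,0],0.014],[[-0.09,0,-0.09],[0,0,0],0.014],[[-0.09,0,-0.09],[0,0,0],0.014]]'
python3 - <<'E'
from ck import *
go(485,100,300,np.pi/2)
w=capture("wrist");save(w,"w10.png")
for t in(60,75):print(t);blobs(w,(60,0,450,200),t)
s=capture("scene");d=capture("side")
import pickle
pickle.dump((w,s,d),open("f.pkl","wb"))
for n,c in(("scene",s),("side",d)):
    b=pickle.load(open(n+".pkl","rb"))["color"];a=c["color"]
    for nm,f in(("green",lambda h:(h[...,0]>45)&(h[...,0]<85)&(h[...,1]>120)),("tape",lambda h:(h[...,0]>18)&(h[...,0]<30)&(h[...,1]>170))):
        for im in(b,a):
            m=f(cv2.cvtColor(im,cv2.COLOR_RGB2HSV));m[:160]=0;y,x=np.nonzero(m);y,x=y[x>260],x[x>260];print(n,nm,len(x),x.mean().round(1) if len(x) else 0,y.mean().round(1) if len(x) else 0)
E
```

```text
time: 14.67
tool_pos: [483.5, 195.6, 186.2]
tcp_rot: [3.141, 0.0, 1.573]
contact_force: [0.0, 0.1, -0.3]
grip_width: 14.1
time: 15.0
tool_pos: [483.3, 217.4, 186.2]
tcp_rot: [3.142, 0.0, 1.573]
contact_force: [-0.3, -0.9, 1.2]
grip_width: 14.0
time: 15.5
tool_pos: [484.4, 123.1, 280.2]
tcp_rot: [3.135, 0.001, 1.57]
contact_force: [1.2, 0.1, 0.3]
grip_width: 13.5
t 15.5 pos [484.4 123.1 280.2] rot [3.135e+00 1.000e-03 1.570e+00] F [1.2 0.1 0.3] grip 13.5
shift m [-0.0231  0.0007 -0.0198] turn [ 0.006  0.001 -0.   ]
60
px (94, 173, 38) area 1961.0 world [337. 158.  16.] local [-133. -117.]
px (281, 57, 23) area 1282.5 world [484. 241.  16.] local [-8. -3.]
px (366, 50, 32) area 1968.5 world [545. 246.  16.] local [49. 16.]
75
px (92, 170, 43) area 3555.5 world [336. 160.  16.] local [-135. -115.]
px (281, 57, 23) area 1354.0 world [485. 241.  16.] local [-8. -3.]
px (366, 50, 33) area 2068.0 world [545. 246.  16.] local [50. 15.]
px (234, 24, 21) area 174.0 world [452. 262.  16.] local [-44.  11.]
scene green 254 306.4 265.5
scene green 248 306.4 265.4
scene tape 655 418.7 244.2
scene tape 654 418.7 244.2
side green 402 505.4 313.5
side green 407 505.4 313.5
side tape 643 376.4 260.1
side tape 692 376.2 258.9
```

```bash
python3 -m pendant '[[[0,0,-0.02],[0,0,0],0.014],[[0,0,-0.02],[0,0,0],0.014],[[0,0,-0.02],[0,0,0],0.014],[[0,0,-0.02],[0,0,0],0.014],[[0,0,-0.02],[0,0,0],0.014],[[0,0,-0.02],[0,0,0],0.014]]'
python3 - <<'E'
from ck import *
import pickle
w=capture("wrist")
for t in(90,105):print(t);blobs(w,(60,0,450,170),t)
s=capture("side");b=pickle.load(open("b.pkl","rb"))[1]
for nm,(x0,y0,x1,y1) in(("jar",(195,208,226,245)),("stone",(310,195,355,226))):
    E=[cv2.Canny(i["color"][y0:y1,x0:x1],60,150)>0 for i in(b,s)]
    print(nm,"edge overlap",(E[0]&E[1]).sum(),E[0].sum(),E[1].sum())
from plant import close_job
E
```

```text
time: 16.15
tool_pos: [483.2, 127.0, 295.1]
tcp_rot: [-3.14, 0.0, 1.573]
contact_force: [-0.1, 0.0, 1.1]
grip_width: 14.3
90
px (97, 147, 43) area 2084.0 world [330. 180.  16.] local [-145.  -97.]
px (286, 66, 22) area 1256.5 world [485. 242.  16.] local [-8. -2.]
px (366, 58, 31) area 1882.0 world [545. 247.  16.] local [50. 16.]
px (422, 88, 74) area 933.0 world [590. 226.  16.] local [98.  6.]
px (242, 32, 20) area 206.5 world [452. 264.  16.] local [-45.  12.]
px (227, 20, 16) area 281.0 world [441. 272.  16.] local [-57.  18.]
px (164, 49, 50) area 796.0 world [393. 253.  16.] local [-100.  -12.]
105
px (244, 154, 16) area 409.0 world [450. 175.  16.] local [-27. -75.]
px (186, 144, 23) area 1029.0 world [403. 183.  16.] local [-75. -78.]
px (98, 119, 62) area 3967.0 world [334. 202.  16.] local [-146.  -75.]
px (286, 66, 23) area 1464.5 world [485. 242.  16.] local [-8. -2.]
px (366, 58, 32) area 2032.0 world [544. 247.  16.] local [49. 16.]
px (423, 88, 75) area 1717.0 world [591. 225.  16.] local [99.  6.]
px (420, 5, 29) area 352.5 world [581. 281.  16.] local [77. 58.]
px (233, 25, 26) area 1605.0 world [446. 269.  16.] local [-52.  15.]
px (162, 50, 51) area 1111.5 world [392. 252.  16.] local [-101.  -13.]
jar edge overlap 178 241 228
stone edge overlap 116 137 173
```

```bash
python3 -c "
from plant import close_job
print(close_job())"
```

```text
the job is handed in; nothing more can be done
None
```

I swept all three steel parts into the scoop one at a time, hex nut first, then square nut, then spacer. I pushed with the two fingertips held about 14 mm apart, at up to about 100 mm/s, and handed the job in at about 16 s.

**Parts:** the last wrist picture puts all three part centres well inside the scoop walls and lip:

| Part | x in the scoop (mm) | y in the scoop (mm) |
|---|---|---|
| Hex nut | −52 | +15 |
| Square nut | +49 | +16 |
| Spacer | −8 | −2 |

**Robot:** the arm was raised clear of everything. The highest force in the readings at the end of each move was about 4 N.

**Bystanders:**
- **Green look-alike:** unchanged to within 0.1 pixel in the scene picture. In the side picture my colour mask picked up something else, so that view shows nothing about it.
- **Tape:** unchanged in the scene picture. The side picture showed a shift of about 1 pixel, which I put down to moving shadows.
- **Jar and whetstone:** only a rough comparison of edges. It matched about 75–85% of the earlier edges under changing shadows, and I did not measure their positions precisely.

The picture-viewing limit of 12 ran out before the last part went in. The final checks are therefore measured from the images rather than seen by eye.

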